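# Plug the counter light into the hidden socket of the brush-sealed duct

### The job

Take the pole light out of its wooden rack and plug it into the socket hidden under the brush seal of the wiring duct: put its foot through the brush, slide it lightly along the strip inside until it finds the hole by feel, then press it gently but fully home and let go, so that it stands upright with its flange flat on the duct. Never push on the duct or the strip in it with more than 30 N, and leave the other things on the counter where they are.

Things in the scene. Friction and masses are not known exactly. Their poses are not given: they have to be found in the camera images.
- lamp: Plug-in pole light, loose, about 0.3 kg, round about z (up along the pole), hanging upright by its flange in one of the rack's two holes. Origin: centre of the flange's underside. Flange: disc 30 mm diameter, 5 mm thick. Above it a 12 mm pole to z = 45 mm, then the head: dark cylinder with an opal white band, 34 mm diameter, z 51 to 100 mm.
- head (a point): Middle of the light's cylindrical head, on its axis, 72 mm above the flange's underside: the place to grip it.
- foot (a point): Centre of the flat foot of the light's 12 mm pole, 65 mm below the flange's underside; its edge has a 2 mm chamfer. From it sticks a springy brass contact nose, 6 mm diameter, 10 mm long (tip 75 mm below the flange), which retracts fully into the pole: 0.6 N to start, 1.4 N when fully in. Sideways the nose is stiff.
- duct: Aluminium wiring duct fixed on the counter: a box 66 mm wide (x), 360 mm long (y), 75 mm high. Origin: centre of its underside; y along its length. In the middle of its top sheet (4 mm thick) is a slot 18 mm wide (x), 150 mm long (y), closed to the eye by a soft black brush seal that gives no resistance.
- slot (a point): Middle of the brush-sealed slot, at the level of the duct's top, 75 mm above the counter.
- strip_face (a point): Point on the flat top face of the plastic socket strip inside the duct, 40 mm below the slot's middle; the face spans the whole slot. The strip has one socket hole, on the slot's centre line, anywhere from 45 mm to one side to 45 mm to the other along y: unknown, out of sight. Hole 15 mm diameter, mouth chamfered 2 mm.
- seat (a point): Point on the slot's centre line 53 mm below the duct's top (13 mm below the strip's face). Down to this level the foot enters the socket freely; from here it must push the socket's stiff contact down another 12 mm with about 7 N until the flange rests on the duct's top. The light's own weight does not do it.
- rack: Wooden rack block fixed on the counter, 80 mm (x) by 200 mm (y) by 85 mm high, origin at the centre of its underside. Two vertical holes of 15 mm diameter in its top, at y = -50 and +50 mm; one holds the light, the other the spare pole.
- spare: Bare spare pole, loose, standing in the rack's other hole: same flange and foot, but no head, only a small black cap of 18 mm diameter, top 60 mm above the flange. Leave it. Origin at the centre of the flange's underside.
- arcade_button: Arcade push button, loose, 42 mm diameter, 46 mm high, standing on the counter. Leave it. Origin at the underside.
- big_capacitor: Large black electrolytic capacitor can standing on the counter, 35 mm diameter, 62 mm high. Leave it. Origin at the underside.
- solder_reel: Reel of solder, loose, blue flanges, 60 mm diameter, 46 mm high. Leave it. Origin at the centre of the underside.
- dial_knob: Small black dial knob, loose, 30 mm diameter, 16 mm high. Leave it. Origin at the centre of the underside.
- multimeter: Yellow hand multimeter lying on the counter, 80 by 160 by 42 mm. Leave it. Origin at the centre of the underside.
Things that resemble listed ones, but are neither listed nor needed, are in the scene too. Leave any green or purple look-alike of the lamp alone.

How it is judged (in metres and radians):
At the end, for the whole second after the job is handed in: The pole light stands at rest, let go, plugged into the socket: the underside of its flange within 3 mm of the duct's top (75 mm), over the slot (within 6 mm of its centre line and 55 mm of its middle), upright within 4 degrees (z of lamp in the frame of duct between 0.072 and 0.078 m and x of lamp in the frame of duct between -0.006 and 0.006 m and y of lamp in the frame of duct between -0.055 and 0.055 m and angle between lamp's own z axis and vertical below 0.07 rad and linear speed of lamp below 0.02 m/s); the robot touches nothing.
It fails at once if more than 30 N between the light and the duct or the socket strip in it (contact force between lamp and duct above 30 N).
It fails at once if the arm or the fingers push the duct with more than 30 N (contact force between any of the arm, the fingers and duct above 30 N).
It fails at once if the spare pole or another bystander on the counter is moved by more than 25 mm (distance of any of spare, arcade_button, big_capacitor, solder_reel, dial_knob, multimeter from where it was at the start of the episode above 0.025 m).
It also fails if it takes over 67 s, if anything falls off the work surface, if the arm or the gripper's body presses on something with over 40 N, if the wrist force passes 120 N, or if a joint passes its speed limit or range.

### The arm

A 6-joint arm with a two-finger parallel gripper is mounted at the origin on the work surface. World frame = base frame: x ahead of the robot, y to its left, z up, the work surface at z = 0. Lengths are in m, angles in degrees, forces in N, time in s.
With the tool pointing down it reaches from about 0.3 to 0.75 m from the base axis. Payload 8.5 kg.
Tool frame: the origin (TCP) lies at the very end of the fingers, on their centre line; the grasp point (between the pads) lies 19 mm behind it; z points along the fingers, y is the direction in which the jaws open and shut (so a half turn about z gives the same grasp; the last joint's range is limited). The gripper opens to 88 mm and grips with 3 to 60 N. Pads are 18 mm wide; open, the fingers measure 123 mm over their backs; the gripper's body (75 mm by 187 mm) begins 45 mm behind the grasp point.
Start: joints at [-76.106, 21.807, 74.336, -0, 83.858, -12.336], TCP at [0.243, -0.493, 0.239] pointing down, gripper open.
Joint ranges: [-178.18, 178.18], [-50.72, 133.34], [12.68, 142.11], [-81.47, 261.47], [9.98, 163.14], [-165.26, 165.26]. Speed limits (degrees/s): [136.94, 136.94, 180, 180, 180, 180].

### API

Orientations are given as a 3x3 rotation matrix whose columns are the frame's x, y, z axes.
In Python, from workcell import * gives the robot as it stands.
- The arm moves only by the tool play_rows, never from a script. Its argument "plan" is a list of rows, each an object with "jaw": the closure, from 0 (fully open) to 1 (shut); "offset": the shift along the tool's x, y, z in units of 25 mm (1.0 is 25 mm), a list of three; "yaw": the turn about the tool's z in units of 5 degrees (1.0 is 5 degrees). A call has 1 to 10 rows; each row is the pose to reach, as a shift and turn from the pose measured when the call began, along the tool's axes at that moment; what a row does not reach only later rows make up. A row lasts 1/10 s, in which the tool goes at most 50 mm and 8.59 degrees, less where a joint would pass 70% of its speed; a pose out of reach is approached as far as the arm can. A call with a gripper value outside its range is refused whole. The fingers move at their own pace and stop on an object; the grip force is fixed at half the most. Time passes only in rows, so rows that repeat a pose let the fingers close. It gives the time, the measured TCP pose, the force and the opening at its end, in the units of the state.
- get_state(): the state, without advancing time (a new reading comes with each control period).
- grab_frame(name): name is "scene" or "top" or "wrist"; returns a dict with "image" (384x512x3 uint8, blue, green, red), "K" (3x3 intrinsics, pixels), "position" and "attitude" of the camera in the world; the wrist camera has in their place "T_tool_cam" (4x4, takes a point from camera to tool coordinates, whose origin is the TCP and whose axes are the flange's). Camera axes: x right, y down, z forward; pixel columns grow to the right and rows downward; lengths in m; the calibration is good to about 2 mm. A picture is of the moment at which its call begins: read the wrist's pose just before it. There is no depth.
- job_done(): hands the job in, once; it reports no verdict.
The state is a dict: "time_s": time; "qpos": joint angles; "qvel": joint speeds; "tau": joint torques, N m; "position": TCP position; "eef_rot": TCP orientation; "ft_force": force on the tool from outside, world axes, zero at the start; "ft_torque": the same for the moment, N m; "finger_gap": opening from 0.0 (shut) to 1.0 (fully open).
Only numpy, scipy, OpenCV 4.12 (cv2) and the standard library are available. Lean on these libraries where they do the work, as an engineer would, in place of code of your own. Each camera call takes 0.05 s, during which the arm holds its last target. There are 200 camera calls.

## Working session

There is one attempt and no reset: what is moved stays moved. The work goes in short steps, Python scripts to look and compute and a tool call to move; the robot and the scene stay as the last step left them, time stands still between calls to the robot, and variables do not carry over. Pictures are saved under pics/ and viewed, about 8 in all and at most 12, crops included, and the job is handed in when it is done.

Besides the shell and the picture viewer there is one more tool, called after "Call:" as name(argument=value, ...) on one line, values as JSON. play_rows: Moves the arm, as the interface text tells. Its arguments: {"type":"object","properties":{"plan":{"type":"array"}},"required":["plan"]}

```bash
mkdir -p pics
cat > h.py <<'E'
from workcell import *
import numpy as np, cv2
np.set_printoptions(precision=4,suppress=True)
def cam(n):
    s=get_state(); f=grab_frame(n)
    K=np.array(f["K"])
    if n=="wrist":
        T=np.eye(4);T[:3,:3]=np.array(s["eef_rot"]).reshape(3,3);T[:3,3]=s["position"]
        T=T@np.array(f["T_tool_cam"]);R,p=T[:3,:3],T[:3,3]
    else: R,p=np.array(f["attitude"]).reshape(3,3),np.array(f["position"])
    return f["image"],K,R,p
def ray(c,u,v):
    _,K,R,p=c; d=R@np.linalg.solve(K,[u,v,1.]); return p,d/np.linalg.norm(d)
def atz(c,u,v,z):
    p,d=ray(c,u,v); return p+d*(z-p[2])/d[2]
def proj(c,X):
    _,K,R,p=c; q=K@(R.T@(np.array(X)-p)); return q[:2]/q[2]
E
python3 - <<'E'
from h import *
import pickle
for n in("scene","top"):
    c=cam(n); pickle.dump(c,open(n+".pkl","wb")); cv2.imwrite(f"pics/{n}.png",cv2.resize(c[0],(800,600),interpolation=cv2.INTER_CUBIC)); print(n,c[1],c[2],c[3])
print(get_state())
E
```

```text
scene [[498.1152   0.     245.645 ]
 [  0.     498.1152 187.3159]
 [  0.       0.       1.    ]] [[ 0.1719  0.6277 -0.7592]
 [ 0.985  -0.0988  0.1413]
 [ 0.0137 -0.7721 -0.6353]] [ 1.39   -0.0969  0.8097]
top [[499.835    0.     252.8527]
 [  0.     499.835  192.7613]
 [  0.       0.       1.    ]] [[-0.0229 -0.9832  0.181 ]
 [-0.9997  0.0222 -0.0061]
 [ 0.002  -0.1811 -0.9835]] [0.2855 0.0647 1.4136]
{'time_s': 0.1, 'qpos': array([-76.1052,  21.8375,  74.3787,   0.0011,  83.8595, -12.3373]), 'qvel': array([ 0.0041, -0.1386, -0.1201,  0.0254,  0.0023, -0.0115]), 'tau': array([  0.0036, -43.8647, -22.4911,   0.0715,   0.0342,  -0.0001]), 'position': array([ 0.243 , -0.4931,  0.2382]), 'eef_rot': array([[ 0.897 ,  0.442 , -0.0003],
       [ 0.442 , -0.897 ,  0.0013],
       [ 0.0003, -0.0013, -1.    ]]), 'ft_force': array([-0.317 , -0.0227, -0.0157]), 'ft_torque': array([-0.0054, -0.0029,  0.0277]), 'finger_gap': 0.9985587234346845}
```

View pics/scene.png

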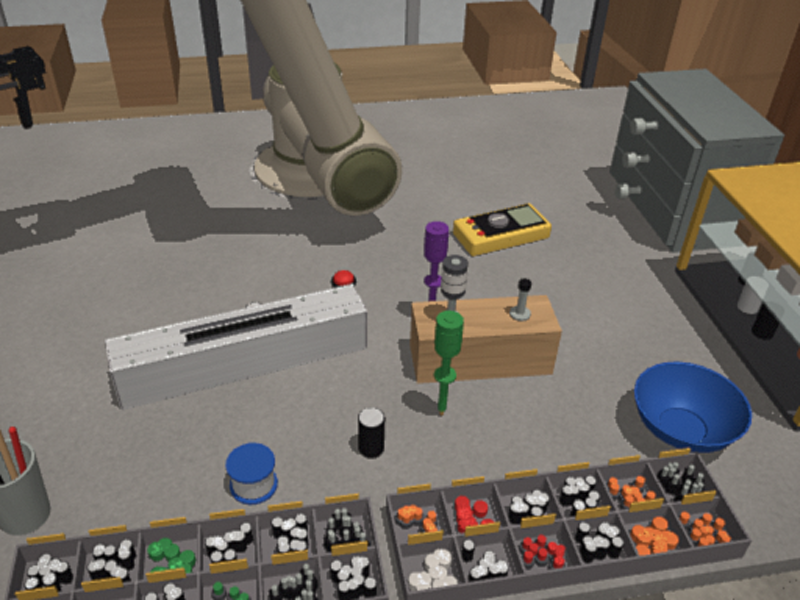

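View pics/top.png

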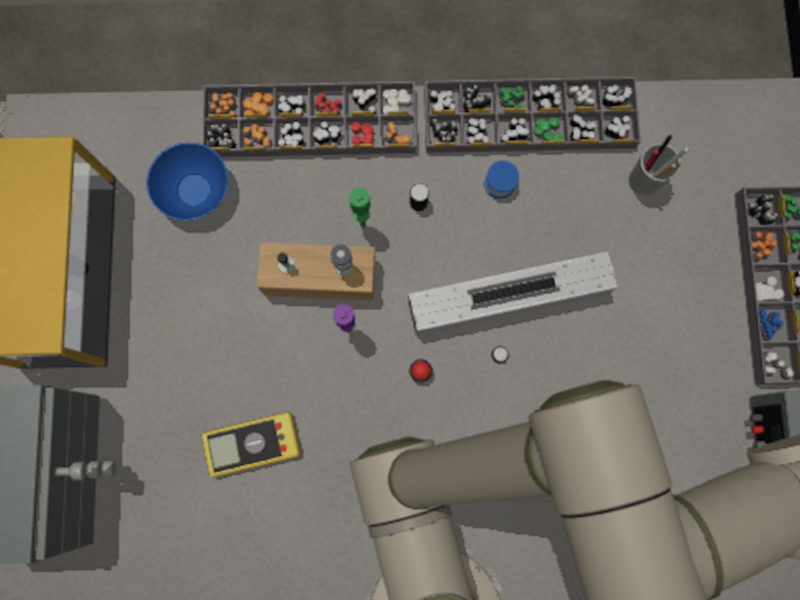

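The scene picture shows three candidates: the grey lamp with a white band in the rack at (453,277), the green one at (447,345) and the purple one at (436,245). Top picture: lamp (342,258), green (360,200), purple (344,317), spare (284,262), duct slot from (472,297) to (555,283). The grey one in the rack hole fits the description. I'll confirm it in enlarged crops.

Run:
```python
from h import *
import pickle
s=pickle.load(open("scene.pkl","rb"))[0];t=pickle.load(open("top.pkl","rb"))[0]
a=cv2.resize(t[90:230,155:405],None,fx=3.2,fy=3.2,interpolation=cv2.INTER_CUBIC)
cv2.imwrite("pics/tc.png",a)  # 800x448
b=cv2.resize(s[130:275,60:370],None,fx=2.58,fy=2.58,interpolation=cv2.INTER_CUBIC)
cv2.imwrite("pics/sc.png",b);print(a.shape,b.shape)
```

```text
(448, 800, 3) (374, 800, 3)
```

View pics/tc.png

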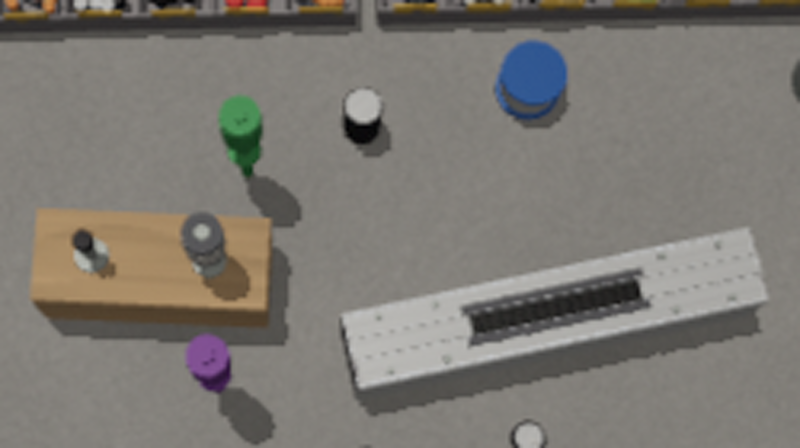

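View pics/sc.png

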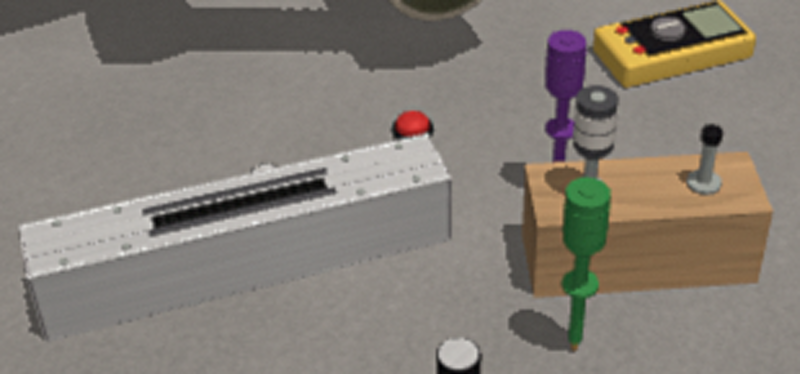

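The crops confirm it. The banded grey lamp is in the rack's right-hand hole (top crop, head top at (203,232)), the capped spare is in the left hole, and the green and purple look-alikes stand free on either side of the rack. Next I'll compute positions.

Run:
```python
from h import *
import pickle
S=pickle.load(open("scene.pkl","rb"));T=pickle.load(open("top.pkl","rb"))
t=lambda x,y,z:atz(T,155+(x+.5)/3.2-.5,90+(y+.5)/3.2-.5,z)[:2]
s=lambda x,y,z:atz(S,60+(x+.5)/2.58-.5,130+(y+.5)/2.58-.5,z)[:2]
print("lamp top",t(203,232,.185),s(598,97,.185))
print("spare cap",t(83,240,.145),s(711,130,.145),"flange",s(705,184,.087),t(92,260,.09))
R=[t(*p,.085) for p in((37,210),(271,219),(269,312),(33,300))];R=np.array(R);c=R.mean(0);print("rack T",R,c,np.linalg.norm(R-np.roll(R,-1,0),axis=1))
R=np.array([s(*p,.085) for p in((527,166),(752,154),(770,211),(534,225))]);print("rack S",R,R.mean(0),np.linalg.norm(R-np.roll(R,-1,0),axis=1))
for f,P in((t,((342,316),(750,230),(767,299),(358,388))),(s,((22,226),(433,139),(451,179),(31,272)))):
    D=np.array([f(*p,.075) for p in P]);e=(D[1]+D[2]-D[0]-D[3])/2
    print("duct",D.mean(0),np.linalg.norm(D-np.roll(D,-1,0),axis=1),"dir",np.degrees(np.arctan2(e[1],e[0])))
print("slot",t(470,325,.075),t(640,291,.075),s(151,226,.075),s(328,184,.075))
print("green",t(241,110,.175),"purple",t(207,352,.175))
```

```text
lamp top [0.5922 0.143 ] [0.5937 0.1476]
spare cap [0.5977 0.2434] [0.6015 0.2453] flange [0.6036 0.247 ] [0.5936 0.2434]
rack T [[0.6397 0.2913]
 [0.6273 0.0911]
 [0.5463 0.0943]
 [0.5612 0.294 ]] [0.5936 0.1927] [0.2005 0.0811 0.2002 0.0786]
rack S [[0.5539 0.1011]
 [0.5689 0.3017]
 [0.6434 0.2917]
 [0.629  0.0917]] [0.5988 0.1965] [0.2012 0.0752 0.2005 0.0757]
duct [ 0.5463 -0.1498] [0.3597 0.0617 0.3582 0.0634] dir -79.05128538348309
duct [ 0.5507 -0.1452] [0.3596 0.0579 0.3547 0.058 ] dir 99.73565202247268
slot [ 0.5331 -0.0764] [ 0.5594 -0.223 ] [ 0.5694 -0.2219] [ 0.5391 -0.072 ]
green [0.6954 0.1119] purple [0.4977 0.1415]
```

```bash
cat >> h.py <<'E'
def go(x,y,z,jaw=None):
    """offset/yaw units to reach TCP x,y,z with jaw axis at world angle jaw (deg), tool down"""
    s=get_state();R=np.array(s["eef_rot"]).reshape(3,3);p=np.array(s["position"])
    o=R.T@(np.array([x,y,z])-p)/.025
    a=np.degrees(np.arctan2(R[1,1],R[0,1]));w=0
    if jaw is not None: w=-((jaw-a+90)%180-90)/5
    print("t",s["time_s"],"p",p,"jaw ang",a,"q6",s["qpos"][5],"| offset",o,"yaw",w,"F",np.array(s["ft_force"]),"gap",s["finger_gap"],"tilt",R[:,2])
E
python3 - <<'E'
from h import *
print(grab_frame("wrist")["T_tool_cam"],grab_frame("wrist")["K"])
go(.5,-.15,.33,100); go(.592,.144,.26,86)
E
```

```text
[[ 0.0007 -0.9545 -0.2982  0.0771]
 [ 1.      0.0007 -0.     -0.0006]
 [ 0.0002 -0.2982  0.9545 -0.145 ]
 [ 0.      0.      0.      1.    ]] [[313.7549   0.     252.9432]
 [  0.     313.7549 195.0518]
 [  0.       0.       1.    ]]
t 0.2 p [ 0.2431 -0.4932  0.2384] jaw ang -63.76743881561633 q6 -12.33715542502149 | offset [15.2882 -7.7745 -3.6556] yaw 3.246512236876731 F [-0.2087 -0.1408  1.0435] gap 1.0029549587902418 tilt [-0.0002  0.0008 -1.    ]
t 0.2 p [ 0.2431 -0.4932  0.2384] jaw ang -63.76743881561633 q6 -12.33715542502149 | offset [ 23.7869 -16.6945  -0.8474] yaw 6.0465122368767314 F [-0.2087 -0.1408  1.0435] gap 1.0029549587902418 tilt [-0.0002  0.0008 -1.    ]
```

Call:
play_rows(plan=[{"jaw": 0,"offset": [4,-2,-4],"yaw": 0.8},{"jaw": 0,"offset": [16.5,-7,-3.6],"yaw": 3.2},{"jaw": 0,"offset": [16.5,-7,-3.6],"yaw": 3.2},{"jaw": 0,"offset": [16.5,-7,-3.6],"yaw": 3.2},{"jaw": 0,"offset": [16.5,-7,-3.6],"yaw": 3.2},{"jaw": 0,"offset": [16.5,-7,-3.6],"yaw": 3.2},{"jaw": 0,"offset": [16.5,-7,-3.6],"yaw": 3.2},{"jaw": 0,"offset": [16.5,-7,-3.6],"yaw": 3.2},{"jaw": 0,"offset": [16.5,-7,-3.6],"yaw": 3.2},{"jaw": 0,"offset": [16.5,-7,-3.6],"yaw": 3.2}])

```text
time_s: 1.2
position: [0.5377, -0.1507, 0.3289]
eef_rot: [[0.983, 0.181, 0.001], [0.181, -0.983, 0.001], [0.001, -0.001, -1.0]]
ft_force: [-0.3, -0.3, -0.8]
finger_gap: 0.999
```

Run:
```python
from h import *
import pickle
go(.592,.144,.26,86)
c=cam("wrist");pickle.dump(c,open("w1.pkl","wb"));cv2.imwrite("pics/w1.png",cv2.resize(c[0],(800,600),interpolation=cv2.INTER_CUBIC))
print(proj(c,(.547,-.148,.075))*800/512)
```

```text
t 1.2 p [ 0.5377 -0.1507  0.3289] jaw ang -79.55263335856631 q6 51.727920556533974 | offset [  4.2714 -11.1939   2.7731] yaw 2.889473328286738 F [-0.2735 -0.259  -0.7589] gap 0.9985015148659016 tilt [ 0.0006  0.0012 -1.    ]
[395.1531 238.1182]
```

View pics/w1.png

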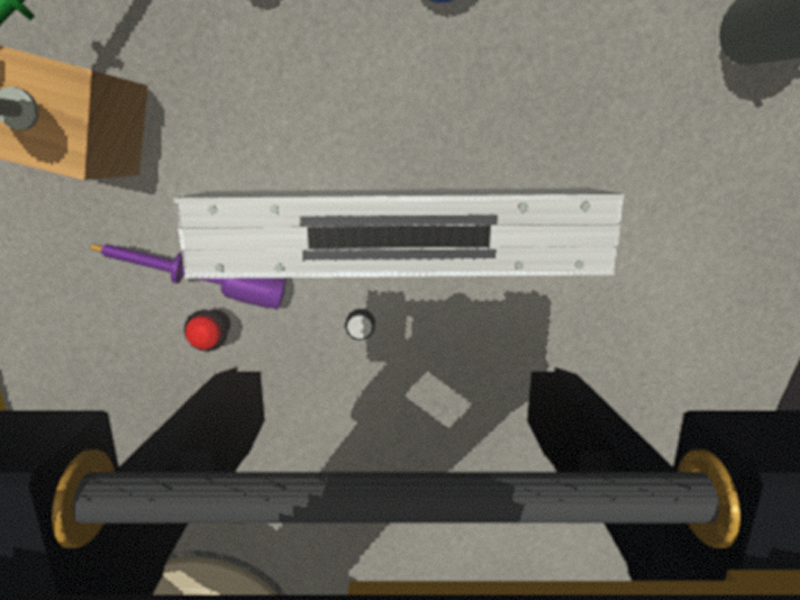

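The wrist view shows the brush slot with corners (307,227), (490,227), (490,248) and (309,249). The purple look-alike has toppled on its own and lies on the counter beside the duct, away from the slot. I'll refine the slot pose and go to the lamp.

Run:
```python
from h import *
import pickle
c=pickle.load(open("w1.pkl","rb"))
f=lambda u,v,z:atz(c,(u+.5)*.64-.5,(v+.5)*.64-.5,z)[:2]
P=np.array([f(u,v,.075) for u,v in((307,227),(490,227),(490,248),(309,249))]);print(P,P.mean(0))
D=np.array([f(*p,.075) for p in((178,198),(623,195),(615,272),(184,277))]);print("duct",D.mean(0),np.linalg.norm(D-np.roll(D,-1,0),axis=1))
for e in((P[0]+P[3]-P[1]-P[2]),(D[0]+D[3]-D[1]-D[2])):print(np.degrees(np.arctan2(e[1],e[0])))
go(.592,.144,.26,86)
```

```text
[[ 0.5431 -0.0757]
 [ 0.5701 -0.2218]
 [ 0.5534 -0.2259]
 [ 0.5254 -0.0796]] [ 0.548  -0.1508]
duct [ 0.5492 -0.1511] [0.3549 0.0629 0.3605 0.065 ]
100.65970936202105
101.0312349854325
t 1.25 p [ 0.5381 -0.1502  0.3288] jaw ang -79.51103992983559 q6 51.73872730874387 | offset [  4.2594 -11.1763   2.7739] yaw 2.897792014032882 F [-0.4888  1.6907 -0.2865] gap 0.9978540386468935 tilt [ 0.0008  0.0016 -1.    ]
```

Call:
play_rows(plan=[{"jaw": 0,"offset": [4.2,-11.2,1.5],"yaw": 2.9},{"jaw": 0,"offset": [4.2,-11.2,1.5],"yaw": 2.9},{"jaw": 0,"offset": [4.2,-11.2,1.5],"yaw": 2.9},{"jaw": 0,"offset": [4.2,-11.2,1.5],"yaw": 2.9},{"jaw": 0,"offset": [4.2,-11.2,1.5],"yaw": 2.9},{"jaw": 0,"offset": [4.2,-11.2,1.5],"yaw": 2.9},{"jaw": 0,"offset": [4.2,-11.2,1.5],"yaw": 2.9},{"jaw": 0,"offset": [4.2,-11.2,1.5],"yaw": 2.9},{"jaw": 0,"offset": [4.2,-11.2,1.5],"yaw": 2.9}])

```text
time_s: 2.15
position: [0.5904, 0.143, 0.2919]
eef_rot: [[0.997, -0.071, 0.001], [-0.071, -0.997, 0.001], [0.001, -0.001, -1.0]]
ft_force: [0.2, -0.0, -0.3]
finger_gap: 1.002
```

Run:
```python
from h import *
import pickle
go(.592,.144,.138,86)
c=cam("wrist");t=cam("top")
cv2.imwrite("pics/w2.png",np.hstack([cv2.resize(c[0],(440,330)),cv2.resize(t[0][90:240,150:310],(352,330))]))
print(proj(c,(.592,.144,.185))*440/512)
```

```text
t 2.15 p [0.5904 0.143  0.2919] jaw ang -94.0673350318523 q6 96.50580369840814 | offset [ 0.0559 -0.0393  6.1562] yaw -0.013467006370456147 F [ 0.1642 -0.0207 -0.2568] gap 1.0015168657015738 tilt [ 0.0007  0.0011 -1.    ]
[216.799  164.3759]
```

View pics/w2.png

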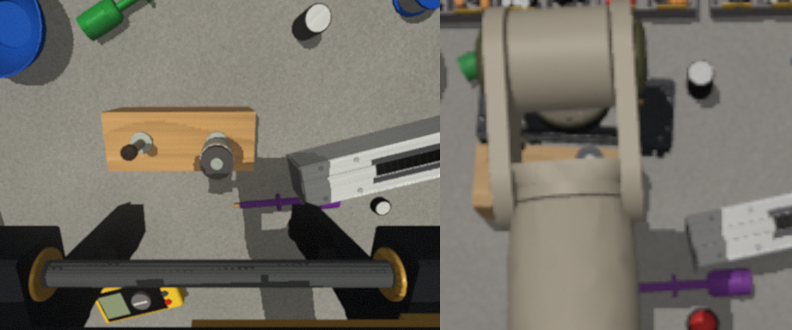

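Both look-alikes have fallen clear of the rack. The lamp is still upright at (216,161) in the left half, about 3 px from my estimate. Next I descend and grip.

Call:
play_rows(plan=[{"jaw": 0,"offset": [0.12,-0.04,1.5],"yaw": 0},{"jaw": 0,"offset": [0.12,-0.04,3],"yaw": 0},{"jaw": 0,"offset": [0.12,-0.04,4.4],"yaw": 0},{"jaw": 0,"offset": [0.12,-0.04,5.4],"yaw": 0},{"jaw": 0,"offset": [0.12,-0.04,6.16],"yaw": 0},{"jaw": 0,"offset": [0.12,-0.04,6.16],"yaw": 0},{"jaw": 0.4,"offset": [0.12,-0.04,6.16],"yaw": 0},{"jaw": 0.7,"offset": [0.12,-0.04,6.16],"yaw": 0},{"jaw": 1,"offset": [0.12,-0.04,6.16],"yaw": 0},{"jaw": 1,"offset": [0.12,-0.04,6.16],"yaw": 0}])

```text
time_s: 3.25
position: [0.594, 0.1434, 0.139]
eef_rot: [[0.997, -0.072, 0.003], [-0.072, -0.997, 0.001], [0.003, -0.001, -1.0]]
ft_force: [0.3, 0.1, 0.1]
finger_gap: 0.66
```

Call:
play_rows(plan=[{"jaw": 1,"offset": [0,0,0],"yaw": 0},{"jaw": 1,"offset": [0,0,0],"yaw": 0},{"jaw": 1,"offset": [0,0,0],"yaw": 0},{"jaw": 1,"offset": [0,0,0],"yaw": 0},{"jaw": 1,"offset": [0,0,-0.2],"yaw": 0}])

```text
time_s: 3.75
position: [0.5935, 0.1434, 0.1433]
eef_rot: [[0.997, -0.072, 0.0], [-0.072, -0.997, 0.001], [0.0, -0.001, -1.0]]
ft_force: [-0.4, 0.5, -3.0]
finger_gap: 0.377
```

Run:
```python
from h import *
go(.592,.144,.30,86)
```

```text
t 3.75 p [0.5935 0.1434 0.1433] jaw ang -94.13608920167358 q6 96.57901691245576 | offset [-0.0582 -0.0275 -6.2693] yaw -0.027217840334719766 F [-0.3608  0.5271 -3.0188] gap 0.3774262232314859 tilt [ 0.0004  0.0011 -1.    ]
```

Gap 33 mm and a 3 N load, so the lamp is held with the TCP about 54 mm above its flange. I'll lift it and carry it to the near end of the slot.

Call:
play_rows(plan=[{"jaw": 1,"offset": [0,0,-0.8],"yaw": 0},{"jaw": 1,"offset": [0,0,-1.8],"yaw": 0},{"jaw": 1,"offset": [0,0,-2.8],"yaw": 0},{"jaw": 1,"offset": [0,0,-3.8],"yaw": 0},{"jaw": 1,"offset": [0,0,-4.7],"yaw": 0},{"jaw": 1,"offset": [0,0,-4.7],"yaw": 0},{"jaw": 1,"offset": [0,0,-4.7],"yaw": 0}])

```text
time_s: 4.45
position: [0.5931, 0.1432, 0.2599]
eef_rot: [[0.997, -0.072, -0.001], [-0.072, -0.997, 0.001], [-0.001, -0.001, -1.0]]
ft_force: [0.2, 0.3, -4.4]
finger_gap: 0.379
```

Run:
```python
from h import *
go(.5383,-.0989,.26,100.8)
```

```text
t 4.45 p [0.5931 0.1432 0.2599] jaw ang -94.13846205503097 q6 96.5859835465984 | offset [-1.4876  9.8177 -0.0141] yaw -2.987692411006196 F [ 0.1608  0.2594 -4.437 ] gap 0.3794000371990661 tilt [-0.0007  0.0011 -1.    ]
```

Call:
play_rows(plan=[{"jaw": 1,"offset": [-0.3,1.5,0],"yaw": -0.5},{"jaw": 1,"offset": [-0.6,3.2,0],"yaw": -1},{"jaw": 1,"offset": [-0.9,4.9,0],"yaw": -1.5},{"jaw": 1,"offset": [-1.1,6.5,0],"yaw": -2},{"jaw": 1,"offset": [-1.3,8.2,0],"yaw": -2.5},{"jaw": 1,"offset": [-1.4,9.3,0],"yaw": -2.9},{"jaw": 1,"offset": [-1.49,9.8,0],"yaw": -2.99},{"jaw": 1,"offset": [-1.49,9.8,0],"yaw": -2.99},{"jaw": 1,"offset": [-1.49,9.8,0],"yaw": -2.99},{"jaw": 1,"offset": [-1.49,9.8,0],"yaw": -2.99}])

```text
time_s: 5.45
position: [0.5383, -0.0974, 0.259]
eef_rot: [[0.982, 0.188, -0.002], [0.188, -0.982, 0.002], [-0.001, -0.002, -1.0]]
ft_force: [0.4, -0.2, -4.1]
finger_gap: 0.374
```

Run:
```python
from h import *
import pickle
go(.5383,-.0989,.204,100.8)
c=cam("wrist");t=cam("scene")
pickle.dump((c,t),open("w3.pkl","wb"))
cv2.imwrite("pics/w3.png",np.hstack([cv2.resize(c[0][60:320,100:420],(400,325)),cv2.resize(t[0][110:272,60:260],(400,325),interpolation=cv2.INTER_CUBIC)]))
```

```text
t 5.45 p [ 0.5383 -0.0974  0.259 ] jaw ang -79.13584602366177 q6 56.44171513262011 | offset [-0.0061  0.0618  2.2016] yaw 0.01283079526764368 F [ 0.3862 -0.1846 -4.0534] gap 0.37419023174513927 tilt [-0.0017  0.0017 -1.    ]
```

View pics/w3.png

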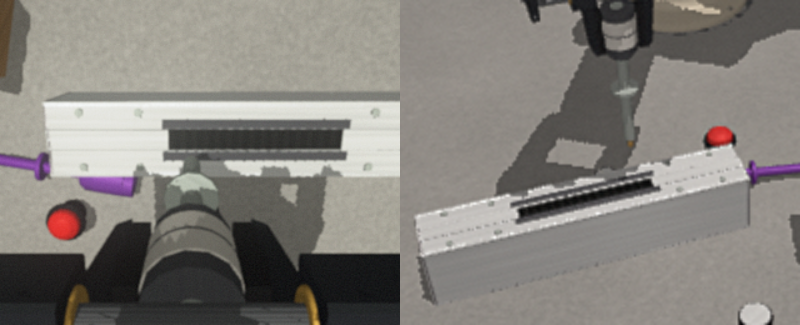

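The lamp hangs straight in the fingers, with the nose tip at (631,146) in the right half. The slot is clearly visible in the left half, with corners (168,130), (342,128), (341,149) and (172,152).

Run:
```python
from h import *
import pickle
c,t=pickle.load(open("w3.pkl","rb"))
print("tip pred",proj(t,(.5383,-.0974,.130)),"flange pred",proj(t,(.5383,-.0974,.205)),"seen",60+231*.5,110+146*.5,"flange seen",60+225*.5,110+91*.5)
f=lambda u,v,z:atz(c,100+(u+.5)*.8-.5,60+(v+.5)*.8-.5,z)[:2]
P=np.array([f(u,v,.075) for u,v in((168,130),(342,128),(341,149),(172,152))]);print(P,P.mean(0))
S=lambda x,y:atz(t,60+(x-400)*.5,110+y*.5,.075)[:2]
print("scene slot", (S(518,212)+S(653,182))/2)
u=np.array([-.1874,.9823])
for cc in((.548,-.1508),P.mean(0)):
    d=np.array([.5383,-.0974])-cc; print("along",d@u,"across",d@[u[1],-u[0]])
```

```text
tip pred [173.4724 182.7989] flange pred [170.6342 154.6041] seen 175.5 183.0 flange seen 172.5 155.5
[[ 0.5428 -0.0754]
 [ 0.5726 -0.2204]
 [ 0.5548 -0.2251]
 [ 0.5244 -0.0821]] [ 0.5487 -0.1507]
scene slot [ 0.5522 -0.1465]
along 0.05427259999999999 across 0.0004788499999999578
along 0.0543412258614999 across -0.00017213879884955298
```

Call:
play_rows(plan=[{"jaw": 1,"offset": [0,0,0.7],"yaw": 0},{"jaw": 1,"offset": [0,0,1.4],"yaw": 0},{"jaw": 1,"offset": [0,0,2.1],"yaw": 0},{"jaw": 1,"offset": [0,0,2.8],"yaw": 0},{"jaw": 1,"offset": [0,0,3.4],"yaw": 0},{"jaw": 1,"offset": [0,0,3.6],"yaw": 0},{"jaw": 1,"offset": [0,0,3.6],"yaw": 0},{"jaw": 1,"offset": [0,0,3.6],"yaw": 0}])

```text
time_s: 6.35
position: [0.5387, -0.0973, 0.1701]
eef_rot: [[0.982, 0.189, 0.0], [0.189, -0.982, 0.001], [0.0, -0.001, -1.0]]
ft_force: [0.2, -0.2, -2.2]
finger_gap: 0.376
```

Call:
play_rows(plan=[{"jaw": 1,"offset": [0,0,0.1],"yaw": 0},{"jaw": 1,"offset": [0,0,0.2],"yaw": 0},{"jaw": 1,"offset": [0,0,0.3],"yaw": 0},{"jaw": 1,"offset": [0,0,0.4],"yaw": 0},{"jaw": 1,"offset": [0,0,0.4],"yaw": 0}])

```text
time_s: 6.85
position: [0.5387, -0.0973, 0.1599]
eef_rot: [[0.982, 0.189, 0.0], [0.189, -0.982, 0.001], [0.0, -0.001, -1.0]]
ft_force: [0.0, -0.5, -1.5]
finger_gap: 0.372
```

Run:
```python
from h import *
go(.5383,-.0974,.157,100.8)
```

```text
t 6.85 p [ 0.5387 -0.0973  0.1599] jaw ang -79.09611260372868 q6 56.425937830786154 | offset [-0.0167  0.0004  0.1159] yaw 0.020777479254263653 F [ 0.0487 -0.5034 -1.5472] gap 0.37227823488661793 tilt [ 0.      0.0009 -1.    ]
```

Call:
play_rows(plan=[{"jaw": 1,"offset": [0,0,0.08],"yaw": 0},{"jaw": 1,"offset": [0,0,0.16],"yaw": 0},{"jaw": 1,"offset": [0,0,0.16],"yaw": 0}])

```text
time_s: 7.15
position: [0.5387, -0.0973, 0.1557]
eef_rot: [[0.982, 0.189, -0.0], [0.189, -0.982, 0.001], [0.0, -0.001, -1.0]]
ft_force: [1.1, 0.6, -1.5]
finger_gap: 0.378
```

Call:
play_rows(plan=[{"jaw": 1,"offset": [0,0,0.05],"yaw": 0},{"jaw": 1,"offset": [0,0,0.05],"yaw": 0}])

```text
time_s: 7.35
position: [0.5387, -0.0973, 0.1544]
eef_rot: [[0.982, 0.189, 0.0], [0.189, -0.982, 0.001], [0.0, -0.001, -1.0]]
ft_force: [-0.2, -0.8, -1.0]
finger_gap: 0.376
```

Call:
play_rows(plan=[{"jaw": 1,"offset": [0,0,0.05],"yaw": 0},{"jaw": 1,"offset": [0,0,0.05],"yaw": 0}])

```text
time_s: 7.55
position: [0.539, -0.0974, 0.154]
eef_rot: [[0.982, 0.189, 0.001], [0.189, -0.982, 0.0], [0.001, -0.0, -1.0]]
ft_force: [-0.8, 0.9, 5.1]
finger_gap: 0.376
```

The foot contacts the strip at TCP z = 0.154, as predicted, with a stiffness of about 9 N/mm. I'll raise 3 mm so that the nose alone feels, then slide in small steps along tool +y.

Call:
play_rows(plan=[{"jaw": 1,"offset": [0,0,-0.12],"yaw": 0},{"jaw": 1,"offset": [0,0,-0.12],"yaw": 0},{"jaw": 1,"offset": [0,0.04,-0.12],"yaw": 0},{"jaw": 1,"offset": [0,0.08,-0.12],"yaw": 0}])

```text
time_s: 7.95
position: [0.5393, -0.0992, 0.1567]
eef_rot: [[0.982, 0.189, 0.001], [0.189, -0.982, 0.001], [0.001, -0.001, -1.0]]
ft_force: [0.1, 0.0, -1.4]
finger_gap: 0.375
```

Call:
play_rows(plan=[{"jaw": 1,"offset": [0,0.04,0],"yaw": 0},{"jaw": 1,"offset": [0,0.08,0],"yaw": 0},{"jaw": 1,"offset": [0,0.08,0],"yaw": 0}])

```text
time_s: 8.25
position: [0.5397, -0.1014, 0.1566]
eef_rot: [[0.982, 0.189, 0.001], [0.189, -0.982, 0.001], [0.001, -0.001, -1.0]]
ft_force: [-0.3, 0.1, -2.3]
finger_gap: 0.375
```

Call:
play_rows(plan=[{"jaw": 1,"offset": [0,0.04,0],"yaw": 0},{"jaw": 1,"offset": [0,0.08,0],"yaw": 0},{"jaw": 1,"offset": [0,0.08,0],"yaw": 0}])

```text
time_s: 8.55
position: [0.54, -0.1034, 0.1566]
eef_rot: [[0.982, 0.189, 0.001], [0.189, -0.982, 0.001], [0.001, -0.001, -1.0]]
ft_force: [-0.4, 0.1, -0.6]
finger_gap: 0.375
```

Call:
play_rows(plan=[{"jaw": 1,"offset": [0,0.04,0],"yaw": 0},{"jaw": 1,"offset": [0,0.08,0],"yaw": 0},{"jaw": 1,"offset": [0,0.08,0],"yaw": 0}])

```text
time_s: 8.85
position: [0.5405, -0.1056, 0.1566]
eef_rot: [[0.982, 0.189, 0.001], [0.189, -0.982, 0.001], [0.001, -0.001, -1.0]]
ft_force: [-0.2, 0.3, -1.6]
finger_gap: 0.373
```

Call:
play_rows(plan=[{"jaw": 1,"offset": [0,0.04,0],"yaw": 0},{"jaw": 1,"offset": [0,0.08,0],"yaw": 0},{"jaw": 1,"offset": [0,0.08,0],"yaw": 0}])

```text
time_s: 9.15
position: [0.5409, -0.1077, 0.1566]
eef_rot: [[0.982, 0.189, 0.001], [0.189, -0.982, 0.001], [0.001, -0.001, -1.0]]
ft_force: [-1.3, 0.2, -1.6]
finger_gap: 0.379
```

Call:
play_rows(plan=[{"jaw": 1,"offset": [0,0.05,0],"yaw": 0},{"jaw": 1,"offset": [0,0.1,0],"yaw": 0},{"jaw": 1,"offset": [0,0.1,0],"yaw": 0}])

```text
time_s: 9.45
position: [0.5414, -0.1103, 0.1566]
eef_rot: [[0.982, 0.188, 0.001], [0.188, -0.982, 0.001], [0.001, -0.001, -1.0]]
ft_force: [-0.4, 0.9, -1.5]
finger_gap: 0.377
```

Call:
play_rows(plan=[{"jaw": 1,"offset": [0,0.05,0],"yaw": 0},{"jaw": 1,"offset": [0,0.1,0],"yaw": 0},{"jaw": 1,"offset": [0,0.1,0],"yaw": 0}])

```text
time_s: 9.75
position: [0.5419, -0.113, 0.1566]
eef_rot: [[0.982, 0.188, 0.001], [0.188, -0.982, 0.001], [0.001, -0.0, -1.0]]
ft_force: [0.0, 1.7, -1.8]
finger_gap: 0.376
```

Call:
play_rows(plan=[{"jaw": 1,"offset": [0,0.05,0],"yaw": 0},{"jaw": 1,"offset": [0,0.1,0],"yaw": 0},{"jaw": 1,"offset": [0,0.1,0],"yaw": 0}])

```text
time_s: 10.05
position: [0.5424, -0.1156, 0.1566]
eef_rot: [[0.982, 0.188, 0.001], [0.188, -0.982, 0.001], [0.001, -0.0, -1.0]]
ft_force: [0.2, 0.3, -0.8]
finger_gap: 0.378
```

Call:
play_rows(plan=[{"jaw": 1,"offset": [0,0.05,0],"yaw": 0},{"jaw": 1,"offset": [0,0.1,0],"yaw": 0},{"jaw": 1,"offset": [0,0.1,0],"yaw": 0}])

```text
time_s: 10.35
position: [0.5429, -0.1183, 0.1566]
eef_rot: [[0.982, 0.188, 0.001], [0.188, -0.982, 0.0], [0.001, -0.0, -1.0]]
ft_force: [-0.3, 0.3, -1.5]
finger_gap: 0.377
```

Call:
play_rows(plan=[{"jaw": 1,"offset": [0,0.05,0],"yaw": 0},{"jaw": 1,"offset": [0,0.1,0],"yaw": 0},{"jaw": 1,"offset": [0,0.1,0],"yaw": 0}])

```text
time_s: 10.65
position: [0.5434, -0.1209, 0.1565]
eef_rot: [[0.982, 0.188, 0.001], [0.188, -0.982, 0.0], [0.001, -0.0, -1.0]]
ft_force: [-0.5, 1.1, -2.6]
finger_gap: 0.374
```

Call:
play_rows(plan=[{"jaw": 1,"offset": [0,0.05,0],"yaw": 0},{"jaw": 1,"offset": [0,0.1,0],"yaw": 0},{"jaw": 1,"offset": [0,0.1,0],"yaw": 0}])

```text
time_s: 10.95
position: [0.5439, -0.1235, 0.1566]
eef_rot: [[0.982, 0.188, 0.001], [0.188, -0.982, 0.0], [0.001, -0.0, -1.0]]
ft_force: [-0.4, 0.1, -2.5]
finger_gap: 0.381
```

Call:
play_rows(plan=[{"jaw": 1,"offset": [0,0.05,0],"yaw": 0},{"jaw": 1,"offset": [0,0.1,0],"yaw": 0},{"jaw": 1,"offset": [0,0.1,0],"yaw": 0}])

```text
time_s: 11.25
position: [0.5444, -0.1261, 0.1565]
eef_rot: [[0.982, 0.188, 0.001], [0.188, -0.982, 0.0], [0.001, 0.0, -1.0]]
ft_force: [-0.4, -0.1, -1.7]
finger_gap: 0.375
```

Call:
play_rows(plan=[{"jaw": 1,"offset": [0,0.05,0],"yaw": 0},{"jaw": 1,"offset": [0,0.1,0],"yaw": 0},{"jaw": 1,"offset": [0,0.1,0],"yaw": 0}])

```text
time_s: 11.55
position: [0.5449, -0.1288, 0.1565]
eef_rot: [[0.982, 0.188, 0.001], [0.188, -0.982, 0.0], [0.001, 0.0, -1.0]]
ft_force: [-0.6, -0.2, -1.7]
finger_gap: 0.377
```

Call:
play_rows(plan=[{"jaw": 1,"offset": [0,0.05,0],"yaw": 0},{"jaw": 1,"offset": [0,0.1,0],"yaw": 0},{"jaw": 1,"offset": [0,0.1,0],"yaw": 0}])

```text
time_s: 11.85
position: [0.5454, -0.1314, 0.1565]
eef_rot: [[0.982, 0.187, 0.001], [0.187, -0.982, 0.0], [0.001, 0.0, -1.0]]
ft_force: [-0.5, 0.9, -1.1]
finger_gap: 0.378
```

Call:
play_rows(plan=[{"jaw": 1,"offset": [0,0.05,0],"yaw": 0},{"jaw": 1,"offset": [0,0.1,0],"yaw": 0},{"jaw": 1,"offset": [0,0.1,0],"yaw": 0}])

```text
time_s: 12.15
position: [0.546, -0.1341, 0.1565]
eef_rot: [[0.982, 0.187, 0.001], [0.187, -0.982, -0.0], [0.001, 0.0, -1.0]]
ft_force: [0.2, 0.1, -1.8]
finger_gap: 0.376
```

Call:
play_rows(plan=[{"jaw": 1,"offset": [0,0.05,0],"yaw": 0},{"jaw": 1,"offset": [0,0.1,0],"yaw": 0},{"jaw": 1,"offset": [0,0.1,0],"yaw": 0}])

```text
time_s: 12.45
position: [0.5465, -0.1368, 0.1564]
eef_rot: [[0.982, 0.187, 0.001], [0.187, -0.982, -0.0], [0.001, 0.001, -1.0]]
ft_force: [0.3, 0.2, -2.8]
finger_gap: 0.376
```

Call:
play_rows(plan=[{"jaw": 1,"offset": [0,0.05,0],"yaw": 0},{"jaw": 1,"offset": [0,0.1,0],"yaw": 0},{"jaw": 1,"offset": [0,0.1,0],"yaw": 0}])

```text
time_s: 12.75
position: [0.5469, -0.1395, 0.1564]
eef_rot: [[0.982, 0.187, 0.001], [0.187, -0.982, -0.0], [0.001, 0.001, -1.0]]
ft_force: [0.2, -0.4, -3.6]
finger_gap: 0.371
```

Call:
play_rows(plan=[{"jaw": 1,"offset": [0,0.05,0],"yaw": 0},{"jaw": 1,"offset": [0,0.1,0],"yaw": 0},{"jaw": 1,"offset": [0,0.1,0],"yaw": 0}])

```text
time_s: 13.05
position: [0.5475, -0.1421, 0.1563]
eef_rot: [[0.982, 0.187, 0.001], [0.187, -0.982, -0.001], [0.001, 0.001, -1.0]]
ft_force: [-0.7, -0.9, -1.6]
finger_gap: 0.373
```

Call:
play_rows(plan=[{"jaw": 1,"offset": [0,0.05,0],"yaw": 0},{"jaw": 1,"offset": [0,0.1,0],"yaw": 0},{"jaw": 1,"offset": [0,0.1,0],"yaw": 0}])

```text
time_s: 13.35
position: [0.548, -0.1448, 0.1563]
eef_rot: [[0.982, 0.187, 0.001], [0.187, -0.982, -0.001], [0.001, 0.001, -1.0]]
ft_force: [0.1, -0.0, -3.1]
finger_gap: 0.374
```

Call:
play_rows(plan=[{"jaw": 1,"offset": [0,0.05,0],"yaw": 0},{"jaw": 1,"offset": [0,0.1,0],"yaw": 0},{"jaw": 1,"offset": [0,0.1,0],"yaw": 0}])

```text
time_s: 13.65
position: [0.5482, -0.1466, 0.1562]
eef_rot: [[0.982, 0.187, 0.0], [0.187, -0.982, 0.001], [0.001, -0.001, -1.0]]
ft_force: [-0.2, 3.7, -1.9]
finger_gap: 0.377
```

A lateral force of 3.7 N built up at y = -0.1466, after the vertical nose load vanished from about -0.137 to -0.145. The hole centre is therefore near y = -0.1415. I'll back off 5 mm and feel downwards.

Call:
play_rows(plan=[{"jaw": 1,"offset": [0,-0.1,0],"yaw": 0},{"jaw": 1,"offset": [0,-0.2,0],"yaw": 0},{"jaw": 1,"offset": [0,-0.2,0],"yaw": 0},{"jaw": 1,"offset": [0,-0.2,0],"yaw": 0}])

```text
time_s: 14.05
position: [0.5474, -0.1418, 0.1563]
eef_rot: [[0.982, 0.187, 0.001], [0.187, -0.982, 0.001], [0.001, -0.0, -1.0]]
ft_force: [0.5, 0.5, -4.5]
finger_gap: 0.378
```

Call:
play_rows(plan=[{"jaw": 1,"offset": [0,0,0.05],"yaw": 0},{"jaw": 1,"offset": [0,0,0.1],"yaw": 0},{"jaw": 1,"offset": [0,0,0.1],"yaw": 0}])

```text
time_s: 14.35
position: [0.5473, -0.1419, 0.1535]
eef_rot: [[0.982, 0.187, 0.0], [0.187, -0.982, 0.001], [0.0, -0.001, -1.0]]
ft_force: [-0.1, 0.7, -2.8]
finger_gap: 0.374
```

Call:
play_rows(plan=[{"jaw": 1,"offset": [0,0,0.04],"yaw": 0},{"jaw": 1,"offset": [0,0,0.06],"yaw": 0},{"jaw": 1,"offset": [0,0,0.06],"yaw": 0}])

```text
time_s: 14.65
position: [0.5472, -0.1419, 0.1519]
eef_rot: [[0.982, 0.187, 0.0], [0.187, -0.982, 0.001], [0.0, -0.001, -1.0]]
ft_force: [-0.0, 0.5, -3.2]
finger_gap: 0.374
```

Foot is below the strip face (0.1519 < 0.154) without resistance, so it is entering the hole. I'll continue down gently.

Call:
play_rows(plan=[{"jaw": 1,"offset": [0,0,0.04],"yaw": 0},{"jaw": 1,"offset": [0,0,0.08],"yaw": 0},{"jaw": 1,"offset": [0,0,0.08],"yaw": 0}])

```text
time_s: 14.95
position: [0.5473, -0.1419, 0.1499]
eef_rot: [[0.982, 0.187, 0.0], [0.187, -0.982, 0.001], [0.0, -0.001, -1.0]]
ft_force: [-0.1, -0.4, -1.5]
finger_gap: 0.376
```

Call:
play_rows(plan=[{"jaw": 1,"offset": [0,0,0.04],"yaw": 0},{"jaw": 1,"offset": [0,0,0.08],"yaw": 0},{"jaw": 1,"offset": [0,0,0.08],"yaw": 0}])

```text
time_s: 15.25
position: [0.5473, -0.1419, 0.1478]
eef_rot: [[0.982, 0.187, 0.0], [0.187, -0.982, 0.001], [0.0, -0.001, -1.0]]
ft_force: [0.5, 0.5, -2.8]
finger_gap: 0.374
```

Call:
play_rows(plan=[{"jaw": 1,"offset": [0,0,0.04],"yaw": 0},{"jaw": 1,"offset": [0,0,0.08],"yaw": 0},{"jaw": 1,"offset": [0,0,0.08],"yaw": 0}])

```text
time_s: 15.55
position: [0.5473, -0.1419, 0.1456]
eef_rot: [[0.982, 0.187, 0.0], [0.187, -0.982, 0.001], [0.0, -0.001, -1.0]]
ft_force: [-0.5, 0.4, -2.1]
finger_gap: 0.376
```

Call:
play_rows(plan=[{"jaw": 1,"offset": [0,0,0.04],"yaw": 0},{"jaw": 1,"offset": [0,0,0.08],"yaw": 0},{"jaw": 1,"offset": [0,0,0.08],"yaw": 0}])

```text
time_s: 15.85
position: [0.5473, -0.1419, 0.1435]
eef_rot: [[0.982, 0.187, 0.0], [0.187, -0.982, 0.001], [0.0, -0.001, -1.0]]
ft_force: [0.7, -0.6, -1.1]
finger_gap: 0.375
```

Call:
play_rows(plan=[{"jaw": 1,"offset": [0,0,0.05],"yaw": 0},{"jaw": 1,"offset": [0,0,0.1],"yaw": 0},{"jaw": 1,"offset": [0,0,0.1],"yaw": 0}])

```text
time_s: 16.15
position: [0.5473, -0.1419, 0.141]
eef_rot: [[0.982, 0.187, 0.0], [0.187, -0.982, 0.001], [0.0, -0.001, -1.0]]
ft_force: [0.7, 0.4, -1.0]
finger_gap: 0.38
```

Call:
play_rows(plan=[{"jaw": 1,"offset": [0,0,0.05],"yaw": 0},{"jaw": 1,"offset": [0,0,0.1],"yaw": 0},{"jaw": 1,"offset": [0,0,0.1],"yaw": 0}])

```text
time_s: 16.45
position: [0.5474, -0.142, 0.1387]
eef_rot: [[0.982, 0.187, 0.001], [0.187, -0.982, 0.001], [0.001, -0.0, -1.0]]
ft_force: [-1.3, 1.1, 3.4]
finger_gap: 0.382
```

Call:
play_rows(plan=[{"jaw": 1,"offset": [0,0,0.05],"yaw": 0},{"jaw": 1,"offset": [0,0,0.1],"yaw": 0},{"jaw": 1,"offset": [0,0,0.1],"yaw": 0}])

```text
time_s: 16.75
position: [0.5474, -0.142, 0.136]
eef_rot: [[0.982, 0.187, 0.001], [0.187, -0.982, 0.001], [0.001, -0.0, -1.0]]
ft_force: [-0.4, 0.9, 2.1]
finger_gap: 0.375
```

Call:
play_rows(plan=[{"jaw": 1,"offset": [0,0,0.05],"yaw": 0},{"jaw": 1,"offset": [0,0,0.1],"yaw": 0},{"jaw": 1,"offset": [0,0,0.1],"yaw": 0}])

```text
time_s: 17.05
position: [0.5474, -0.1419, 0.1333]
eef_rot: [[0.982, 0.187, 0.0], [0.187, -0.982, 0.001], [0.0, -0.001, -1.0]]
ft_force: [0.8, 1.1, 2.7]
finger_gap: 0.378
```

Call:
play_rows(plan=[{"jaw": 1,"offset": [0,0,0.05],"yaw": 0},{"jaw": 1,"offset": [0,0,0.1],"yaw": 0},{"jaw": 1,"offset": [0,0,0.1],"yaw": 0}])

```text
time_s: 17.35
position: [0.5473, -0.142, 0.1306]
eef_rot: [[0.982, 0.187, 0.0], [0.187, -0.982, 0.001], [0.0, -0.001, -1.0]]
ft_force: [-0.1, 0.2, 2.1]
finger_gap: 0.378
```

Call:
play_rows(plan=[{"jaw": 1,"offset": [0,0,0.04],"yaw": 0},{"jaw": 1,"offset": [0,0,0.06],"yaw": 0},{"jaw": 1,"offset": [0,0,0.06],"yaw": 0}])

```text
time_s: 17.65
position: [0.5474, -0.142, 0.1291]
eef_rot: [[0.982, 0.187, 0.0], [0.187, -0.982, 0.001], [0.0, -0.001, -1.0]]
ft_force: [-0.0, 1.1, 3.5]
finger_gap: 0.374
```

Call:
play_rows(plan=[{"jaw": 1,"offset": [0,0,0.03],"yaw": 0},{"jaw": 1,"offset": [0,0,0.03],"yaw": 0},{"jaw": 1,"offset": [0,0,0.03],"yaw": 0}])

```text
time_s: 17.95
position: [0.5474, -0.142, 0.129]
eef_rot: [[0.982, 0.187, 0.001], [0.187, -0.982, 0.0], [0.001, -0.0, -1.0]]
ft_force: [-2.4, 0.5, 9.4]
finger_gap: 0.371
```

The rise in force at 0.129 means the flange is on the duct. One small extra press, then release.

Call:
play_rows(plan=[{"jaw": 1,"offset": [0,0,0.03],"yaw": 0},{"jaw": 1,"offset": [0,0,0.03],"yaw": 0},{"jaw": 1,"offset": [0,0,0.03],"yaw": 0}])

```text
time_s: 18.25
position: [0.5474, -0.1419, 0.129]
eef_rot: [[0.982, 0.187, 0.001], [0.187, -0.982, 0.0], [0.001, 0.0, -1.0]]
ft_force: [-2.6, 1.1, 10.0]
finger_gap: 0.374
```

Call:
play_rows(plan=[{"jaw": 0.4,"offset": [0,0,0],"yaw": 0},{"jaw": 0,"offset": [0,0,0],"yaw": 0},{"jaw": 0,"offset": [0,0,0],"yaw": 0},{"jaw": 0,"offset": [0,0,0],"yaw": 0},{"jaw": 0,"offset": [0,0,0],"yaw": 0},{"jaw": 0,"offset": [0,0,0],"yaw": 0},{"jaw": 0,"offset": [0,0,0],"yaw": 0}])

```text
time_s: 18.95
position: [0.5474, -0.142, 0.129]
eef_rot: [[0.982, 0.187, 0.001], [0.187, -0.982, 0.0], [0.001, 0.0, -1.0]]
ft_force: [-0.1, 0.7, 0.4]
finger_gap: 0.984
```

Call:
play_rows(plan=[{"jaw": 0,"offset": [0,0,-1],"yaw": 0},{"jaw": 0,"offset": [0,0,-2],"yaw": 0},{"jaw": 0,"offset": [0,0,-3],"yaw": 0},{"jaw": 0,"offset": [0,0,-4],"yaw": 0},{"jaw": 0,"offset": [-2,0,-5],"yaw": 0},{"jaw": 0,"offset": [-4,0,-5],"yaw": 0},{"jaw": 0,"offset": [-4,0,-5],"yaw": 0},{"jaw": 0,"offset": [-4,0,-5],"yaw": 0}])

```text
time_s: 19.75
position: [0.4485, -0.1609, 0.2544]
eef_rot: [[0.983, 0.185, 0.002], [0.185, -0.983, -0.001], [0.002, 0.001, -1.0]]
ft_force: [1.3, -0.5, -0.9]
finger_gap: 1.002
```

Run:
```python
from h import *
c=cam("wrist");t=cam("scene")
L=(.5474,-.142)
r=lambda z,f:f
print([proj(c,(*L,z)) for z in(.080,.175)],[proj(t,(*L,z)) for z in(.080,.175)])
cv2.imwrite("pics/w4.png",np.hstack([cv2.resize(c[0][40:300,100:420],(400,325)),cv2.resize(t[0][110:272,60:260],(400,325),interpolation=cv2.INTER_CUBIC)]))
```

```text
[array([253.1829,  71.2951]), array([253.4072,  59.7061])] [array([155.1419, 205.0007]), array([150.4998, 170.7814])]
```

View pics/w4.png

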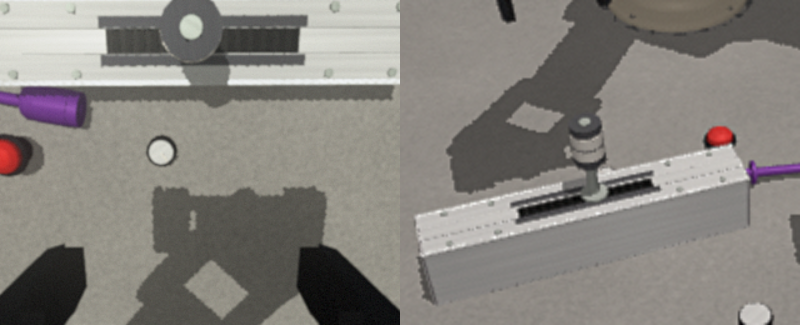

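The lamp stands upright with its flange at (597,193) and head top at (585,123) in the right half. Both match the projections for a seated, upright lamp once the scene camera's constant 2 px bias is allowed for. The gripper is clear, so I'll hand in.

```bash
python3 -c "
from workcell import *
print(job_done())"
```

```text
the job is handed in; nothing more can be done
None
```

The pole light is plugged into the socket under the brush seal, standing upright and let go; I handed the job in at about 20 s of the 67 s allowed.

**Finding the hole:** I slid the nose along the strip and felt the hole by a 3.7 N sideways catch and the loss of nose load. Its centre is about 9 mm from the slot's middle.

**Pressing home:** The foot entered freely and met the stiff contact at the expected depth. The flange stopped on the duct at the predicted height, and the reading stayed at about 13 N or less, well under the 30 N limit.

**Last checks:**
- **Pose:** In the final pictures the flange and head top match a seated, upright lamp to about 1 px. That allows for a constant 2 px bias in the scene camera, seen earlier on the slot too.
- **Gripper:** It is open and about 13 cm clear of the duct and lamp.
- **Listed bystanders:** Nothing touched them. The arcade button looked unmoved, but I did not re-measure the others one by one.

**Look-alikes:** The green and purple ones fell over early, without the gripper or my planned path touching them. They had been balanced on their feet. The purple one lies on the counter beside the duct and does not obstruct the lamp.

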